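Show the underside of a fish tin to the label reader

TASK

Uncover the label reader first: take the orange dust cap off its lens and leave it rim-down, fully in the round pocket on the reader's base. Then pick up the flat fish tin and hold it in the air so that its underside squarely faces the lens, centred on it at 10 cm from the glass, with the tin's long side running level, left to right as the lens sees it. Finish while holding it still there; do not let the tin knock the reader, and leave the other things on the worktop where they stand.

Things in the scene. Friction and masses are not known exactly. Their poses are not given: they have to be found in the camera images.
- fish_tin: Flat oblong fish tin, 63 x 105 x 25 mm (width along its x, long side along its y, height along its z), about 0.15 kg, lying lid up on the worktop. Origin: centre of its underside; z points out of the lid. Grasp it across the 63 mm width, from above; draw the arm back before swinging past the wall cabinet, which hangs over the back of the worktop on that side (from x about 0.6 m, 0.47 m up).
- cap: Orange round dust cap, 30 g, loosely over the reader's lens barrel at the start (draw it off along its own z; 10 mm overlap, no catch). Origin: centre of the open rim; z points from the rim to the knob. Hollow skirt 48 mm across; rim to top face 14 mm; on that a plain round knob 18 mm across, 22 mm tall, its end 36 mm from the rim.
- lens (a point): Centre of the lens glass (barrel 38 mm across, white head), fixed to the reader, 86 mm above the worktop. z: line of sight, out of the lens, up and towards the robot, 30 degrees from vertical; y level, along the base's long edge; x forwards and up. Shown rightly, the tin's z points along this z, its y along this y (either way round), its underside centre 100 mm out along z.
- pocket (a point): Centre of the floor of the round pocket on the reader's base: 58 mm inside, walled by a white ring 8 mm high; its floor is the base's top, 10 mm above the worktop. z up, x and y along the base's short and long edges. The cap lies here rim-down, with its origin at this point.
- reader: The label reader, fixed to the worktop: grey base plate 110 (x) x 215 (y) x 10 mm, its origin at the centre of the underside; the camera head between two aluminium cheeks towards +y (63 mm above the worktop at most, beside the lens), the cap pocket towards -y, 105 mm from the head.
- mug: Bystander, leave alone: cream mug with a pink band, 80 mm wide, 101 mm tall, behind on the right.
- salt_shaker: Bystander, leave alone: glass salt shaker with a grey top, 44 mm wide, 90 mm tall.
- spice_jar: Bystander, leave alone: glass spice jar with a red lid, 45 mm wide, 106 mm tall, near the front edge.
- honey_jar: Bystander, leave alone: honey jar with a red lid, 61 mm wide, 90 mm tall, near the front edge on the left.
- garlic: Bystander, leave alone: garlic bulb, 55 mm, behind.
Mind the look-alikes: they are no part of the job. Of the things like the cap, leave any that is pink; of the rest the smaller one is meant.

How it is judged:
On the way, in this order (a step that is already met when the one before it is completed fails the run):
1. the dust cap lies rim-down in the pocket, let go (horizontal distance between cap and pocket below 0.008 m and z of cap in the frame of pocket below 0.004 m and angle between cap's own z axis and vertical below 0.12 rad and contact force between cap and the fingers below 0.1 N), for 0.2 s.
2. the tin is held before the lens (z of fish_tin in the frame of lens between 0.075 and 0.125 m and x of fish_tin in the frame of lens between -0.02 and 0.02 m and y of fish_tin in the frame of lens between -0.02 and 0.02 m and angle between the z axis of fish_tin and the z axis of lens, either way round below 0.2 rad and angle between the y axis of fish_tin and the y axis of lens, either way round below 0.2 rad and angle between fish_tin's own z axis and vertical below 1.2 rad and contact force between fish_tin and the fingers above 2 N and contact force between fish_tin and reader below 0.1 N and contact force between fish_tin and cap below 0.1 N and linear speed of fish_tin below 0.03 m/s and angular speed of fish_tin below 0.2 rad/s), for 0.2 s.
At the end, for the whole second after the job is handed in: Gripper (over 2 N) holds the tin still, clear of reader and cap: underside centre 75-125 mm out along the lens z, within 20 mm in lens x and y; z and long axis aligned to 0.2 rad, lid side up. Cap let go, rim-down (0.12 rad), within 8 mm of pocket centre, under 4 mm above its floor (all of step 1 and all of step 2); the arm keeps its last pose, push and grip.
It fails at once if the tin knocks the reader (over 2 N) (contact force between fish_tin and reader above 2 N).
It fails at once if a bystander is shifted by more than 30 mm (distance of any of mug, salt_shaker, spice_jar, honey_jar, garlic from where it was at the start of the episode above 0.03 m).
It also fails if it takes over 51 s, if anything falls off the work surface, if the arm or the gripper's body presses on something with over 40 N, if the wrist force passes 120 N, or if a joint passes its speed limit or range.

ROBOT

A 6-joint arm with a two-finger parallel gripper is mounted at the origin on a cart in front of the work surface, level with it; the furniture and walls round the work are solid. World frame = base frame: x ahead of the robot, y to its left, z up, the work surface at z = 0. Lengths are in m, angles in rad, forces in N, time in s.
With the tool pointing down it reaches from about 0.25 to 0.725 m from the base axis. Payload 4 kg.
Tool frame: the origin (TCP) lies midway between the tips of the shut fingers; the grasp point (between the pads) lies 19 mm behind it; z points along the fingers, y is the line along which they close (so a half turn about z gives the same grasp; the last joint's range is limited). The gripper opens to 85 mm and grips with 20 to 120 N. Pads are 22 mm wide; open, the fingers measure 114 mm over their backs; the gripper's body (76 mm by 85 mm) begins 54 mm behind the grasp point. The pads swing forward as they close: fully open they stand 13 mm farther back than shut.
Start: joints at [1.249, 0.241, 0.005, 1.335, 0, 1.571], TCP at [0.158, 0.474, 0.231] pointing down, gripper open.
Joint ranges: [-2.72, 2.72], [-1.05, 1.87], [-1.09, 1.28], [-1.99, 2.15], [-1.42, 1.44], [-3.14, 3.14]. Speed limits (rad/s): [2.79, 2.79, 3.14, 3.14, 3.14, 3.14].

INTERFACE

Orientations are given as a unit quaternion [x, y, z, w].
In Python, from workcell import bot gives the robot as it stands. The module is installed in compiled form; this text tells all that it offers.
- The arm moves only by the tool jog_arm, never from a script. Its argument "deltas" is a list of rows, each an object with "fingers": the opening, from 0 (shut) to 1 (fully open); "delta_pos": the shift along the tool's x, y, z normalised to -1 to 1, where 1 is 300 mm, a list of three; "yaw": the turn about the tool's z normalised to -1 to 1, where 1 is pi/4 rad. A call has 1 to 12 rows; each row is the pose to reach, as a shift and turn from the pose commanded when the call began, along the tool's axes at that moment; what a row does not reach only later rows make up. A row lasts 1/10 s, in which the tool goes at most 50 mm and 8.59 degrees, less where a joint would pass 70% of its speed; a pose out of reach is approached as far as the arm can. A call with a number of a shift or a turn outside -1 to 1 is refused whole. A call with a gripper value outside its range is refused whole. The fingers move at their own pace and stop on an object; the grip force is fixed at half the most. Time passes only in rows, so rows that repeat a pose let the fingers close. It gives the time, the measured TCP pose, the force, the opening and the grip force at its end, in the units of the state.
- bot.get_obs(): the state, without advancing time (a new reading comes with each control period).
- bot.camera(name): name is "scene" or "top"; returns a dict with "image" (400x640x3 uint8, red, green, blue), "range_z" (400x640 float32, m along the optical axis (not along the pixel's ray), 0 where there is no reading), "fx", "fy", "cx", "cy" (pixels), "rvec" (rotation vector, rad) and "tvec" (3), from world to camera coordinates, as OpenCV has them. Camera axes: x right, y down, z forward; pixel columns grow to the right and rows downward; lengths in m; the calibration is good to about 2 mm. A picture is of the moment at which its call begins.
- bot.job_done(): hands the job in; it is judged then, once.
The state is a dict: "clock": time; "joint_pos": joint angles; "joint_vel": joint speeds; "tau": joint torques, N m; "eef_pos": TCP position; "tool_rot": TCP orientation; "ft_force": force on the tool from outside, world axes, zero at the start; "ft_torque": the same for the moment, N m; "grip_width": finger opening in m; "grasp_force": force on a finger pad.
Only numpy, scipy, OpenCV 4.12 (cv2) and the standard library are available. Lean on these libraries where they do the work, as an engineer would, in place of code of your own. Each camera call takes 0.05 s, during which the arm holds its last target. There are 200 camera calls.

## Working session

There is one attempt and no reset: what is moved stays moved. The work goes in short steps, Python scripts to look and compute and a tool call to move; the robot and the scene stay as the last step left them, time stands still between calls to the robot, and variables do not carry over. Pictures are saved under pics/ and viewed, at most 10 in all, crops included, and the job is handed in when it is done.

Besides the shell and the picture viewer there is one more tool, called after "Emit:" as name([rows], argument=value, ...), one row to a line, values as JSON. jog_arm: Moves the arm, as the interface text tells. Scaled input: -1 to 1 covers 300 mm each way for a shift and pi/4 rad each way for a turn. Its arguments: {"type":"object","properties":{"deltas":{"type":"array","items":{"type":"object","properties":{"fingers":{"type":"number"},"delta_pos":{"type":"array","items":{"type":"number"}},"yaw":{"type":"number"}}}}},"required":["deltas"]}

```bash
mkdir -p pics
cat > h.py <<'E'
import numpy as np, cv2
from workcell import bot
from scipy.spatial.transform import Rotation as R
def cam(n):
    c=bot.camera(n); c['R']=cv2.Rodrigues(np.array(c['rvec'],float))[0]; c['t']=np.array(c['tvec'],float).ravel(); return c
def cloud(c):
    v,u=np.mgrid[:400,:640]; z=c['range_z']
    p=np.stack([(u-c['cx'])/c['fx']*z,(v-c['cy'])/c['fy']*z,z],-1)
    w=(p-c['t'])@c['R']; w[z<=0]=np.nan; return w
def save(img,f): cv2.imwrite(f,cv2.cvtColor(img,cv2.COLOR_RGB2BGR))
E
python3 - <<'E'
from h import *
for n in('scene','top'):
    c=cam(n); save(c['image'],f'pics/{n}0.png'); np.savez(f'{n}0.npz',im=c['image'],w=cloud(c)); print(n,c['fx'],-c['R'].T@c['t'])
o=bot.get_obs(); print({k:np.round(v,3) for k,v in o.items()}, R.from_quat(o['tool_rot']).as_matrix().round(3))
E
```

```text
scene 413.9756417326251 [-0.13771607 -0.69971094  0.88993379]
top 494.03828287448687 [0.40888381 0.00413075 1.3588367 ]
{'clock': np.float64(0.1), 'joint_pos': array([ 1.249,  0.241,  0.004,  1.335, -0.   ,  1.571]), 'joint_vel': array([-0.002, -0.   ,  0.002,  0.001,  0.001, -0.001]), 'tau': array([ 0.0000e+00, -3.7314e+01,  2.5301e+01,  1.1000e-02,  0.0000e+00,
        0.0000e+00]), 'eef_pos': array([0.158, 0.474, 0.231]), 'tool_rot': array([ 0.16 ,  0.987, -0.001, -0.   ]), 'ft_force': array([-0.905,  0.288, -0.635]), 'ft_torque': array([-0.013,  0.014, -0.039]), 'grasp_force': np.float64(0.0), 'grip_width': np.float64(0.085)} [[-0.949  0.316 -0.001]
 [ 0.316  0.949 -0.002]
 [-0.    -0.002 -1.   ]]
```

View pics/scene0.png

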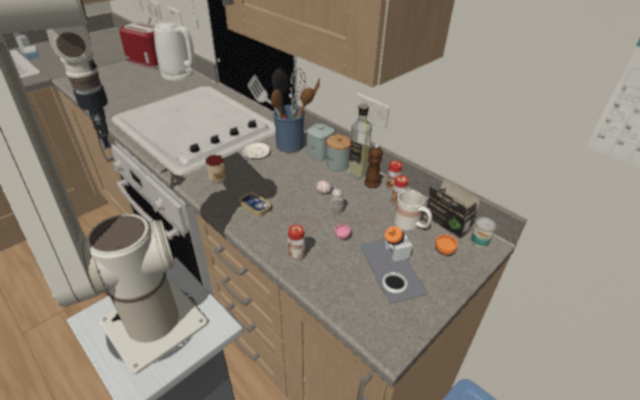

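View pics/top0.png

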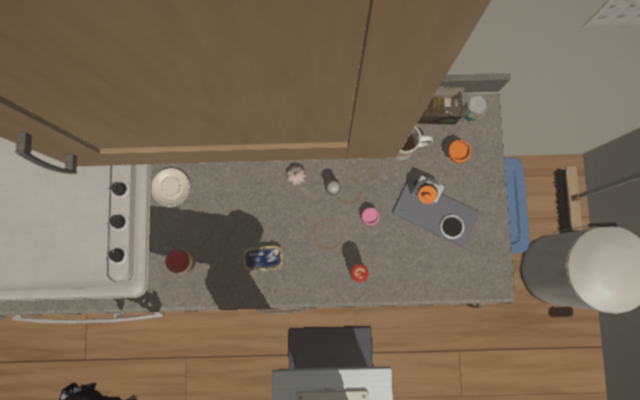

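The scene picture shows the reader with its orange cap at (395,234), a larger loose orange cap at (446,245), a pink cap at (343,231), and the pocket at (395,283). In the top picture these are at (428,194), (459,152), (370,216) and (452,227), with the tin at (263,258).

Cap candidates in the top view: (428,194) orange on the reader, (459,152) loose orange and larger, (370,216) pink. I choose (428,194), the smaller orange one on the lens, and will check it in a close crop.

Run:
```python
from h import *
d=np.load('top0.npz'); w=d['w']; im=d['im']; s=np.load('scene0.npz')
a=cv2.resize(im[140:280,230:490],None,fx=3,fy=3,interpolation=cv2.INTER_CUBIC)[:,:]
b=cv2.resize(s['im'][190:310,330:460],None,fx=3,fy=3,interpolation=cv2.INTER_CUBIC)
save(a[:300,400:780],'pics/a.png')
o=np.zeros((420,780,3),np.uint8)
o[:360,:390]=b; 
o[:360,390:780]=cv2.resize(im[140:260,370:500],None,fx=3,fy=3,interpolation=cv2.INTER_CUBIC)
save(o,'pics/crop.png')
hsv=cv2.cvtColor(im,cv2.COLOR_RGB2HSV)
def comp(m,n):
    k,l,st,ce=cv2.connectedComponentsWithStats(m.astype(np.uint8))
    for i in range(1,k):
        if st[i,4]>30:
            p=w[l==i]; print(n,st[i],ce[i].round(1),np.nanmedian(p,0).round(4),np.nanmax(p,0).round(3),np.nanmin(p,0).round(3))
comp((hsv[...,0]<14)&(hsv[...,1]>180)&(hsv[...,2]>120),'or')
Z=w[...,2]
# base plate top
yy=w[...,1]; xx=w[...,0]
m=(Z>.006)&(Z<.014)&(yy<-.15)&(yy>-.5)&(xx>.2)&(xx<.6)
comp(m,'base')
P=np.argwhere(m)[:,::-1]
k,l,st,ce=cv2.connectedComponentsWithStats(m.astype(np.uint8)); i=1+np.argmax(st[1:,4])
q=w[l==i]; r=cv2.minAreaRect((q[:,:2]*1000).astype(np.float32)); print(r,cv2.boxPoints(r))
m=(Z>.018)&(Z<.032)&(yy>.05)&(yy<.25)&(xx>.15)&(xx<.4); comp(m,'tin')
k,l,st,ce=cv2.connectedComponentsWithStats(m.astype(np.uint8)); i=1+np.argmax(st[1:,4])
q=w[l==i]; print(cv2.minAreaRect((q[:,:2]*1000).astype(np.float32)))
for u,v in[(428,194),(452,227),(263,258),(370,216),(333,187),(296,175),(360,273),(178,261),(410,143)]: print(u,v,w[v,u].round(3))
```

```text
base [ 393  198   86   50 1969] [439.1 217.4] [ 0.5509 -0.3131  0.0095] [ 0.6   -0.18   0.014] [ 0.464 -0.414  0.006]
((559.2662963867188, -296.3089599609375), (216.5437774658203, 111.11585235595703), 64.2112808227539) [[ 462.1376  -369.62677]
 [ 562.18677 -417.96814]
 [ 656.395   -222.99115]
 [ 556.3458  -174.64978]]Traceback (most recent call last):
  File "<stdin>", line 26, in <module>
    return _wrapfunc(a, 'argmax', axis=axis, out=out, **kwds)
    return bound(*args, **kwds)
ValueError: attempt to get argmax of an empty sequence
```

View pics/crop.png

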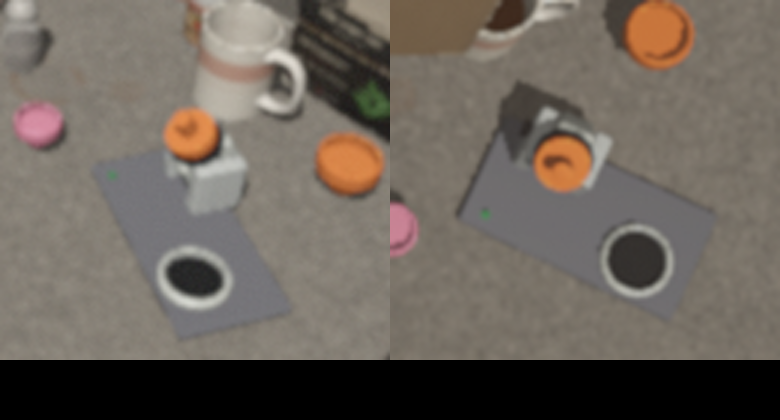

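Emit:
jog_arm([
  {"delta_pos":[0,0,-0.5],"yaw":0,"fingers":1},
  {"delta_pos":[0,0,-0.5],"yaw":0,"fingers":1},
])

```text
clock: 0.3
eef_pos: [0.1574, 0.4722, 0.3296]
tool_rot: [0.16, 0.987, -0.004, -0.001]
ft_force: [0.6, 0.7, 1.1]
grip_width: 0.0854
grasp_force: 0.0
```

The crop shows the chosen cap sitting on the reader head (left crop about (191,132)). It is smaller than the loose orange one, so the choice holds.

Run:
```python
from h import *
d=np.load('top0.npz'); w=d['w']; im=d['im']
Z=w[...,2]
for u,v in[(428,194),(452,227),(263,258),(370,216),(333,187),(296,175),(360,273),(178,261),(410,143)]: print(u,v,w[v,u].round(3))
m=np.zeros(Z.shape,bool); m[235:285,230:295]=True; m&=(Z>.012)&(Z<.035)
q=w[m]; print(m.sum(),cv2.minAreaRect((q[:,:2]*1000).astype(np.float32)),np.median(q[:,2]))
# ring
m=np.zeros(Z.shape,bool); m[205:250,430:478]=True; m&=(Z>.0145)&(Z<.03)
q=w[m]; print(m.sum(),cv2.minEnclosingCircle((q[:,:2]*1000).astype(np.float32)))
for n in('top','scene'):
    e=np.load(n+'0.npz'); i=e['im'].astype(int); W=e['w']
    m=(i[...,0]>150)&(i[...,2]<90)&(i[...,0]-i[...,1]>50)&(W[...,2]>.06)&(W[...,2]<.16)&(abs(W[...,0]-.6)<.1)&(abs(W[...,1]+.27)<.08)
    q=W[m]; print(n,m.sum(),q.mean(0) if len(q) else'',q.max(0),q.min(0)); 
o=bot.get_obs(); print(o['joint_pos'].round(3))
```

```text
428 194 [ 0.598 -0.259  0.106]
452 227 [ 0.519 -0.339  0.01 ]
263 258 [0.448 0.176 0.023]
370 216 [ 0.553 -0.115  0.03 ]
333 187 [ 0.625 -0.016  0.093]
296 175 [0.667 0.082 0.051]
360 273 [ 0.402 -0.078  0.105]
178 261 [0.444 0.387 0.084]
410 143 [ 0.753 -0.233  0.03 ]
856 ((446.786376953125, 176.3023681640625), (62.616519927978516, 104.23698425292969), 3.1428189277648926) 0.02174707594422374
131 ((532.8912963867188, -348.8893127441406), 62.54017639160156)
top 231 [ 0.59939147 -0.2595295   0.09340155] [ 0.62212418 -0.23933727  0.11421711] [ 0.57802159 -0.28247823  0.06026398]
scene 193 [ 0.59209252 -0.26861162  0.09145765] [ 0.6147402  -0.24134265  0.11087129] [ 0.57487508 -0.288777    0.0751806 ]
[1.249 0.224 0.237 1.591 0.    1.571]
```

Emit:
jog_arm([
  {"delta_pos":[0,0,-1],"yaw":0,"fingers":1},
  {"delta_pos":[0,0,-1],"yaw":0,"fingers":1},
  {"delta_pos":[0,0,-1],"yaw":0,"fingers":1},
  {"delta_pos":[0,0,-1],"yaw":0,"fingers":1},
])

```text
clock: 0.7
eef_pos: [0.1574, 0.4722, 0.5241]
tool_rot: [0.16, 0.987, 0.007, 0.001]
ft_force: [-30.0, -90.1, -5.0]
grip_width: 0.0852
grasp_force: 0.0
```

Run:
```python
from h import *
o=bot.get_obs(); print({k:np.round(v,3) for k,v in o.items()})
c=cam('scene'); save(c['image'],'pics/s1.png'); w=cloud(c)
o=bot.get_obs(); print({k:np.round(v,3) for k,v in o.items()})
```

```text
{'clock': np.float64(0.7), 'joint_pos': array([1.249, 0.356, 0.951, 2.15 , 0.   , 1.571]), 'joint_vel': array([ 0.000e+00,  3.380e-01,  1.687e+00,  3.400e-02, -1.000e-03,
       -2.000e-03]), 'tau': array([ -0.   , -38.614,  18.54 ,   1.728,  -0.   ,   0.   ]), 'eef_pos': array([0.157, 0.472, 0.524]), 'tool_rot': array([0.16 , 0.987, 0.007, 0.001]), 'ft_force': array([-30.03 , -90.141,  -5.015]), 'ft_torque': array([-6.676,  2.254,  0.028]), 'grasp_force': np.float64(0.0), 'grip_width': np.float64(0.085)}
{'clock': np.float64(0.75), 'joint_pos': array([ 1.249,  0.355,  0.971,  2.146, -0.   ,  1.571]), 'joint_vel': array([-0.001, -0.057, -0.136, -0.05 ,  0.   , -0.002]), 'tau': array([ -0.   , -10.835,  10.121,   0.899,  -0.   ,   0.   ]), 'eef_pos': array([0.159, 0.477, 0.531]), 'tool_rot': array([0.16 , 0.987, 0.02 , 0.003]), 'ft_force': array([-3.343, -9.728,  0.351]), 'ft_torque': array([-0.736,  0.21 ,  0.017]), 'grasp_force': np.float64(0.0), 'grip_width': np.float64(0.085)}
```

View pics/s1.png

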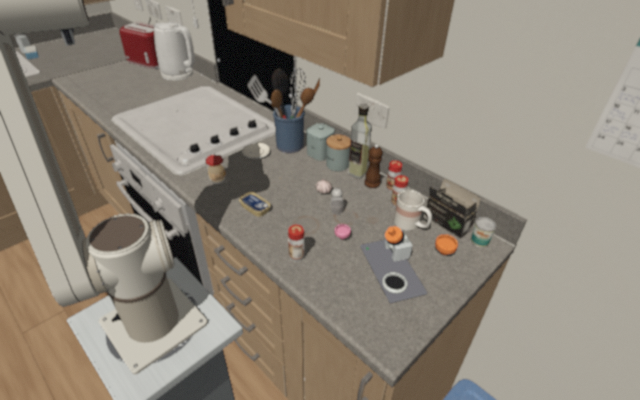

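The view is unobstructed and nothing was hit. The force was the wrist stopping at the joint 4 limit (2.15). The tool is now tilted slightly, so I'll test gently whether the tilt persists.

Emit:
jog_arm([
  {"delta_pos":[0,0,0],"yaw":0,"fingers":1},
  {"delta_pos":[0,0,-0.05],"yaw":0,"fingers":1},
  {"delta_pos":[0,0,-0.1],"yaw":0,"fingers":1},
  {"delta_pos":[0,0,-0.15],"yaw":0,"fingers":1},
  {"delta_pos":[0,0,-0.15],"yaw":0,"fingers":1},
])

```text
clock: 1.25
eef_pos: [0.1537, 0.4608, 0.5386]
tool_rot: [0.16, 0.987, 0.021, 0.003]
ft_force: [-0.2, 0.5, 0.3]
grip_width: 0.0855
grasp_force: 0.0
```

Run:
```python
from h import *
o=bot.get_obs(); print({k:np.round(v,3) for k,v in o.items()})
```

```text
{'clock': np.float64(1.25), 'joint_pos': array([ 1.249,  0.32 ,  0.94 ,  2.15 , -0.   ,  1.571]), 'joint_vel': array([ 0.001,  0.014, -0.   , -0.009,  0.001, -0.001]), 'tau': array([ -0.   , -35.587,  20.529,  -0.377,  -0.   ,   0.   ]), 'eef_pos': array([0.154, 0.461, 0.539]), 'tool_rot': array([0.16 , 0.987, 0.021, 0.003]), 'ft_force': array([-0.208,  0.467,  0.293]), 'ft_torque': array([-0.054, -0.042, -0.004]), 'grasp_force': np.float64(0.0), 'grip_width': np.float64(0.086)}
```

Emit:
jog_arm([
  {"delta_pos":[0,0,0],"yaw":0,"fingers":1},
  {"delta_pos":[0,0,0.05],"yaw":0,"fingers":1},
  {"delta_pos":[0,0,0.15],"yaw":0,"fingers":1},
  {"delta_pos":[0,0,0.3],"yaw":0,"fingers":1},
  {"delta_pos":[0,0,0.4],"yaw":0,"fingers":1},
  {"delta_pos":[0,0,0.4],"yaw":0,"fingers":1},
])

```text
clock: 1.85
eef_pos: [0.1546, 0.4638, 0.4117]
tool_rot: [0.16, 0.987, 0.014, 0.002]
ft_force: [-0.5, 0.7, 0.2]
grip_width: 0.0851
grasp_force: 0.0
```

Run:
```python
from h import *
o=bot.get_obs(); print({k:np.round(v,3) for k,v in o.items()})
```

```text
{'clock': np.float64(1.85), 'joint_pos': array([ 1.249,  0.199,  0.416,  1.76 , -0.   ,  1.571]), 'joint_vel': array([ 0.   , -0.011,  0.203,  0.084,  0.   ,  0.001]), 'tau': array([  0.   , -37.045,  24.81 ,  -0.887,   0.   ,   0.   ]), 'eef_pos': array([0.155, 0.464, 0.412]), 'tool_rot': array([0.16 , 0.987, 0.014, 0.002]), 'ft_force': array([-0.514,  0.712,  0.221]), 'ft_torque': array([-0.042,  0.048,  0.007]), 'grasp_force': np.float64(0.0), 'grip_width': np.float64(0.085)}
```

The tilt persists between calls, so I can build up the tool tilt needed for the tin later. First I'll refine the cap, pocket and base axes.

Run:
```python
from h import *
from scipy.optimize import least_squares
D={n:np.load(n+'0.npz') for n in('top','scene')}
# base edges using both cams: rect again without x cutoff
w=D['top']['w']; m=(abs(w[...,2]-.01)<.004); m[:195]=0;m[:,:385]=0;m[250:]=0;m[:,485:]=0
k,l,st,ce=cv2.connectedComponentsWithStats(m.astype(np.uint8)); i=1+np.argmax(st[1:,4]); q=w[l==i]
print(cv2.minAreaRect((q[:,:2]*1000).astype(np.float32)))
psi=np.radians(-25.8)
for n in D:
    im=D[n]['im'].astype(int);W=D[n]['w']
    m=(im.min(-1)>135)&(im.max(-1)-im.min(-1)<40)&(np.hypot(W[...,0]-.519,W[...,1]+.341)<.045)&(W[...,2]<.03)
    q=W[m]
    f=least_squares(lambda p:np.hypot(q[:,0]-p[0],q[:,1]-p[1])-p[2],[.519,-.341,.032],loss='soft_l1',f_scale=.002)
    print(n,'ring',m.sum(),f.x.round(4))
zx=np.array([-.5*np.cos(psi),-.5*np.sin(psi),np.cos(np.pi/6)])
def surf(p,L):
    d=p-L; h=d@zx; r=np.linalg.norm(d-h[:,None]*zx,axis=1) # L=rim centre
    def seg(r0,h0,r1,h1):
        a=np.array([r1-r0,h1-h0]);t=np.clip(((r-r0)*a[0]+(h-h0)*a[1])/(a@a),0,1)
        return np.hypot(r-r0-t*a[0],h-h0-t*a[1])
    return np.min([seg(.024,0,.024,.014),seg(.009,.014,.024,.014),seg(.009,.014,.009,.036),seg(0,.036,.009,.036)],0)
Q=[]
for n in D:
    i=D[n]['im'].astype(int);W=D[n]['w']
    m=(i[...,0]>110)&(i[...,0]-i[...,2]>70)&(i[...,0]-i[...,1]>40)&(W[...,2]>.065)&(W[...,2]<.13)&(abs(W[...,0]-.6)<.06)&(abs(W[...,1]+.265)<.06)
    q=W[m];Q.append(q)
    f=least_squares(lambda L:surf(q,L),[.6,-.262,.078],loss='soft_l1',f_scale=.002); print(n,len(q),f.x.round(4),'rms',np.sqrt((f.fun**2).mean()).round(4))
q=np.vstack(Q);f=least_squares(lambda L:surf(q,L),[.6,-.262,.078],loss='soft_l1',f_scale=.002);print(f.x.round(4),'glass',(f.x+.01*zx).round(4), 'end',(f.x+.036*zx).round(4))
```

```text
((559.2662963867188, -296.3089599609375), (216.5437774658203, 111.11585235595703), 64.2112808227539)
top ring 99 [ 0.5204 -0.3373  0.0304]
scene ring 219 [ 0.5188 -0.3407  0.0311]
top 270 [ 0.6039 -0.2642  0.0764] rms 0.0025
scene 228 [ 0.603  -0.2658  0.076 ] rms 0.0015
[ 0.6033 -0.2654  0.0763] glass [ 0.5988 -0.2632  0.085 ] end [ 0.5871 -0.2576  0.1075]
```

```bash
cat >> h.py <<'E'
def go(target,yaxis_deg=None,frm=None):
    o=bot.get_obs(); M=R.from_quat(o['tool_rot']).as_matrix(); p=o['eef_pos']
    d=M.T@(np.array(target)-p)/.3
    a=0
    if yaxis_deg is not None:
        t=np.radians(yaxis_deg); y=M.T@np.array([np.cos(t),np.sin(t),0]); a=np.arctan2(-y[0],y[1]); a=(a+np.pi/2)%np.pi-np.pi/2
    print('clock',o['clock'].round(2),'p',p.round(4),'tz',M[:,2].round(3),'ty',M[:,1].round(3),'j',o['joint_pos'].round(3),'w',o['grip_width'].round(4),'F',o['ft_force'].round(1))
    print('delta',d.round(4),'yaw',(a/(np.pi/4)).round(3))
E
python3 - <<'E'
from h import *
go([.40,.18,.33],64.2)
E
```

```text
Traceback (most recent call last):
  File "h.py", line 17, in go
    print('clock',o['clock'].round(2),'p',p.round(4),'tz',M[:,2].round(3),'ty',M[:,1].round(3),'j',o['joint_pos'].round(3),'w',o['grip_width'].round(4),'F',o['ft_force'].round(1))
                  ^^^^^^^^^^^^^^^^
AttributeError: 'float' object has no attribute 'round'
```

```bash
sed -i "s/o\['clock'\].round(2)/round(float(o['clock']),2)/;s/o\['grip_width'\].round(4)/round(float(o['grip_width']),4)/;s/(a\/(np.pi\/4)).round(3)/round(float(a*4\/np.pi),3)/" h.py
python3 - <<'E'
from h import *
go([.40,.18,.33],64.2)
E
```

```text
clock 1.85 p [0.1546 0.4638 0.4117] tz [ 0.009  0.026 -1.   ] ty [0.316 0.948 0.027] j [ 1.249  0.199  0.416  1.76  -0.     1.571] w 0.0851 F [-0.5  0.7  0.2]
delta [-1.0751 -0.6461  0.2547] yaw 0.164
```

Emit:
jog_arm([
  {"delta_pos":[-0.95,-0.6,0.25],"yaw":0.164,"fingers":1},
  {"delta_pos":[-0.95,-0.6,0.25],"yaw":0.164,"fingers":1},
  {"delta_pos":[-0.95,-0.6,0.25],"yaw":0.164,"fingers":1},
  {"delta_pos":[-0.95,-0.6,0.25],"yaw":0.164,"fingers":1},
  {"delta_pos":[-0.95,-0.6,0.25],"yaw":0.164,"fingers":1},
  {"delta_pos":[-0.95,-0.6,0.25],"yaw":0.164,"fingers":1},
  {"delta_pos":[-0.95,-0.6,0.25],"yaw":0.164,"fingers":1},
  {"delta_pos":[-0.95,-0.6,0.25],"yaw":0.164,"fingers":1},
])

```text
clock: 2.65
eef_pos: [0.3733, 0.2054, 0.3363]
tool_rot: [0.228, 0.974, 0.02, 0.003]
ft_force: [0.1, -0.2, -0.7]
grip_width: 0.0856
grasp_force: 0.0
```

Run:
```python
from h import *
go([.47,-.12,.30],64.2)
```

```text
clock 2.65 p [0.3733 0.2054 0.3363] tz [ 0.015  0.038 -0.999] ty [0.443 0.896 0.04 ] j [0.484 0.045 0.043 1.538 0.027 0.944] w 0.0856 F [ 0.1 -0.2 -0.7]
delta [-0.7699 -0.8338  0.0847] yaw -0.011
```

Emit:
jog_arm([
  {"delta_pos":[-0.77,-0.83,0.08],"yaw":0,"fingers":1},
  {"delta_pos":[-0.77,-0.83,0.08],"yaw":0,"fingers":1},
  {"delta_pos":[-0.77,-0.83,0.08],"yaw":0,"fingers":1},
  {"delta_pos":[-0.77,-0.83,0.08],"yaw":0,"fingers":1},
  {"delta_pos":[-0.77,-0.83,0.08],"yaw":0,"fingers":1},
  {"delta_pos":[-0.77,-0.83,0.08],"yaw":0,"fingers":1},
  {"delta_pos":[-0.77,-0.83,0.08],"yaw":0,"fingers":1},
  {"delta_pos":[-0.77,-0.83,0.08],"yaw":0,"fingers":1},
])

```text
clock: 3.45
eef_pos: [0.4721, -0.1185, 0.3009]
tool_rot: [0.226, 0.974, 0.02, 0.003]
ft_force: [-0.5, 1.3, 0.5]
grip_width: 0.0851
grasp_force: 0.0
```

Run:
```python
from h import *
go([.591,-.2595,.19],64.2)
```

```text
clock 3.45 p [ 0.4721 -0.1185  0.3009] tz [ 0.015  0.037 -0.999] ty [0.44  0.897 0.04 ] j [-0.271  0.191  0.121  1.496  0.04   0.185] w 0.0851 F [-0.5  1.3  0.5]
delta [-0.5639 -0.2621  0.3577] yaw -0.007
```

Emit:
jog_arm([
  {"delta_pos":[-0.56,-0.26,0.36],"yaw":0,"fingers":1},
  {"delta_pos":[-0.56,-0.26,0.36],"yaw":0,"fingers":1},
  {"delta_pos":[-0.56,-0.26,0.36],"yaw":0,"fingers":1},
  {"delta_pos":[-0.56,-0.26,0.36],"yaw":0,"fingers":1},
  {"delta_pos":[-0.56,-0.26,0.36],"yaw":0,"fingers":1},
  {"delta_pos":[-0.56,-0.26,0.36],"yaw":0,"fingers":1},
  {"delta_pos":[-0.56,-0.26,0.36],"yaw":0,"fingers":1},
])

```text
clock: 4.15
eef_pos: [0.5892, -0.2524, 0.1898]
tool_rot: [0.223, 0.975, 0.021, 0.003]
ft_force: [0.9, -1.5, 0.5]
grip_width: 0.0854
grasp_force: 0.0
```

Run:
```python
from h import *
go([.591,-.2595,.094],64.2)
```

```text
clock 4.15 p [ 0.5892 -0.2524  0.1898] tz [ 0.014  0.039 -0.999] ty [0.434 0.9   0.041] j [-0.424  0.547  0.353  1.38   0.041  0.025] w 0.0854 F [ 0.9 -1.5  0.5]
delta [-0.0169 -0.0318  0.3182] yaw 0.001
```

Emit:
jog_arm([
  {"delta_pos":[0,0,0.15],"yaw":0,"fingers":1},
  {"delta_pos":[0,0,0.2],"yaw":0,"fingers":1},
  {"delta_pos":[0,0,0.2],"yaw":0,"fingers":1},
])

```text
clock: 4.45
eef_pos: [0.5879, -0.249, 0.1281]
tool_rot: [0.222, 0.975, 0.021, 0.001]
ft_force: [-1.3, -0.3, 0.1]
grip_width: 0.0856
grasp_force: 0.0
```

Run:
```python
from h import *
go([.591,-.2595,.094],64.2)
```

```text
clock 4.45 p [ 0.5879 -0.249   0.1281] tz [ 0.01   0.04  -0.999] ty [0.434 0.9   0.041] j [-0.42   0.577  0.241  1.242  0.041  0.028] w 0.0856 F [-1.3 -0.3  0.1]
delta [-0.0253 -0.0316  0.1122] yaw 0.002
```

Emit:
jog_arm([
  {"delta_pos":[-0.025,-0.032,0.02],"yaw":0,"fingers":1},
  {"delta_pos":[-0.025,-0.032,0.08],"yaw":0,"fingers":1},
  {"delta_pos":[-0.025,-0.032,0.11],"yaw":0,"fingers":1},
  {"delta_pos":[-0.025,-0.032,0.11],"yaw":0,"fingers":1},
  {"delta_pos":[-0.025,-0.032,0.11],"yaw":0,"fingers":1},
])

```text
clock: 4.95
eef_pos: [0.5929, -0.2624, 0.0959]
tool_rot: [0.223, 0.975, 0.02, 0.003]
ft_force: [0.6, -0.0, 0.4]
grip_width: 0.0854
grasp_force: 0.0
```

Run:
```python
from h import *
go([.591,-.2595,.094],64.2)
c=cam('scene'); save(cv2.resize(c['image'][190:310,330:460],None,fx=4,fy=4,interpolation=cv2.INTER_CUBIC),'pics/s2.png')
```

```text
clock 4.95 p [ 0.5929 -0.2624  0.0959] tz [ 0.014  0.038 -0.999] ty [0.435 0.899 0.041] j [-0.436  0.616  0.222  1.18   0.041  0.015] w 0.0854 F [ 0.6 -0.   0.4]
delta [0.0099 0.0056 0.0066] yaw -0.0
```

View pics/s2.png

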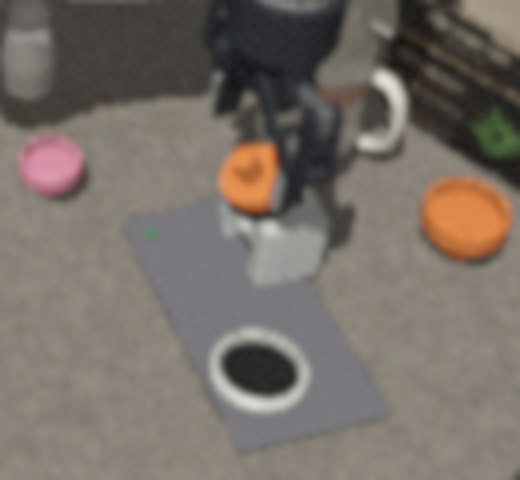

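The crop shows the cap's knob at about (248,165), between the open fingers, with the right finger at about (295,170). I'll close on it.

Emit:
jog_arm([
  {"delta_pos":[0.01,0.005,0.005],"yaw":0,"fingers":0},
  {"delta_pos":[0.01,0.005,0.005],"yaw":0,"fingers":0},
  {"delta_pos":[0.01,0.005,0.005],"yaw":0,"fingers":0},
  {"delta_pos":[0.01,0.005,0.005],"yaw":0,"fingers":0},
  {"delta_pos":[0.01,0.005,0.005],"yaw":0,"fingers":0},
  {"delta_pos":[0.01,0.005,0.005],"yaw":0,"fingers":0},
  {"delta_pos":[0.01,0.005,0.005],"yaw":0,"fingers":0},
  {"delta_pos":[0.01,0.005,0.005],"yaw":0,"fingers":0},
])

```text
clock: 5.8
eef_pos: [0.5907, -0.2587, 0.0941]
tool_rot: [0.223, 0.975, 0.021, 0.002]
ft_force: [-0.9, 4.4, 4.8]
grip_width: 0.0153
grasp_force: 58.5
```

Run:
```python
from h import *
o=bot.get_obs(); go(o['eef_pos']+np.array([-.45,.217,.866])*.04); go(o['eef_pos']+np.array([-.45,.217,.866])*.07)
```

```text
clock 5.8 p [ 0.5907 -0.2587  0.0941] tz [ 0.014  0.04  -0.999] ty [0.435 0.9   0.042] j [-0.433  0.611  0.209  1.173  0.042  0.017] w 0.0153 F [-0.9  4.4  4.8]
delta [ 0.0672  0.0048 -0.115 ] yaw 0.0
clock 5.8 p [ 0.5907 -0.2587  0.0941] tz [ 0.014  0.04  -0.999] ty [0.435 0.9   0.042] j [-0.433  0.611  0.209  1.173  0.042  0.017] w 0.0153 F [-0.9  4.4  4.8]
delta [ 0.1176  0.0084 -0.2013] yaw 0.0
```

Emit:
jog_arm([
  {"delta_pos":[0.02,0.0014,-0.034],"yaw":0,"fingers":0},
  {"delta_pos":[0.04,0.003,-0.069],"yaw":0,"fingers":0},
  {"delta_pos":[0.067,0.005,-0.115],"yaw":0,"fingers":0},
  {"delta_pos":[0.1,0.007,-0.17],"yaw":0,"fingers":0},
  {"delta_pos":[0.13,0.009,-0.23],"yaw":0,"fingers":0},
  {"delta_pos":[0.13,0.009,-0.23],"yaw":0,"fingers":0},
])

```text
clock: 6.4
eef_pos: [0.5559, -0.2434, 0.1666]
tool_rot: [0.224, 0.974, 0.019, 0.005]
ft_force: [0.7, 0.1, -0.5]
grip_width: 0.0151
grasp_force: 58.7
```

Run:
```python
from h import *
go([.51,-.34,.15],64.2)
c=cam('scene'); a=c['image'][180:310,330:460]
d=cam('top'); b=d['image'][140:270,370:500]
save(cv2.resize(np.hstack([a,b]),None,fx=3,fy=3,interpolation=cv2.INTER_CUBIC),'pics/s3.png')
for n,c in(('s',c),('t',d)):
    W=cloud(c); i=c['image'].astype(int)
    m=(i[...,0]>110)&(i[...,0]-i[...,2]>70)&(i[...,0]-i[...,1]>40)&(W[...,2]>.05)&(W[...,2]<.25)&(abs(W[...,0]-.57)<.08)&(abs(W[...,1]+.25)<.06)
    q=W[m]; print(n,len(q),q.mean(0).round(4),q.min(0).round(3),q.max(0).round(3)); np.save(n+'cap.npy',q)
```

```text
clock 6.4 p [ 0.5559 -0.2434  0.1666] tz [ 0.018  0.036 -0.999] ty [0.436 0.899 0.04 ] j [-0.433  0.484  0.189  1.275  0.04   0.018] w 0.0151 F [ 0.7  0.1 -0.5]
delta [-0.0026 -0.3584  0.0411] yaw -0.001
s 150 [ 0.5532 -0.2564  0.1603] [ 0.539 -0.275  0.147] [ 0.576 -0.228  0.193]
t 40 [ 0.5494 -0.2347  0.1639] [ 0.544 -0.249  0.146] [ 0.559 -0.22   0.239]
```

View pics/s3.png

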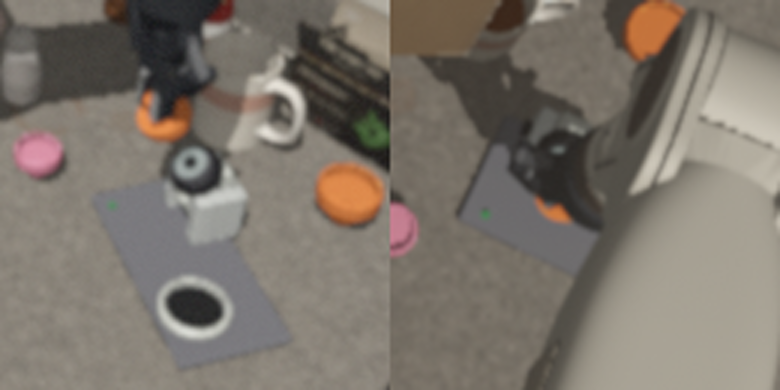

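The cap is off: in the left crop it hangs in the fingers at (165,115), and the lens is uncovered at (192,165). Next I'll estimate how the cap sits in the grip.

```bash
cat >> h.py <<'E'
def capfit(q,L0,t0,free=True):
    from scipy.optimize import least_squares
    psi=np.radians(-25.8)
    def f(x):
        t=x[3] if free else t0
        z=np.array([-np.sin(t)*np.cos(psi),-np.sin(t)*np.sin(psi),np.cos(t)])
        d=q-x[:3]; h=d@z; r=np.linalg.norm(d-h[:,None]*z,axis=1)
        def seg(r0,h0,r1,h1):
            a=np.array([r1-r0,h1-h0]);s=np.clip(((r-r0)*a[0]+(h-h0)*a[1])/(a@a),0,1)
            return np.hypot(r-r0-s*a[0],h-h0-s*a[1])
        return np.min([seg(.024,0,.024,.014),seg(.009,.014,.024,.014),seg(.009,.014,.009,.036),seg(0,.036,.009,.036)],0)
    s=least_squares(f,list(L0)+[t0],loss='soft_l1',f_scale=.002,x_scale=[.01]*3+[.2]); return s.x,np.sqrt((s.fun**2).mean())
E
python3 - <<'E'
from h import *
p=bot.get_obs()['eef_pos']
q=np.load('scap.npy'); q=q[q[:,2]<.185]
L0=np.array([.6033,-.2654,.0763])+p-np.array([.5907,-.2587,.0941])
for fr in(False,True):
  for t0 in(.52,.3,.75):
    x,e=capfit(q,L0,t0,fr); print(fr,t0,x.round(4),e.round(4),'rim-tcp',(x[:3]-p).round(4))
print(L0,'expected offset',L0-p)
W=np.load('scene0.npz')
E
```

```text
False 0.52 [ 0.5659 -0.2514  0.1473  0.52  ] 0.0023 rim-tcp [ 0.0103 -0.0082 -0.0162]
False 0.3 [ 0.5648 -0.2505  0.1465  0.3   ] 0.0034 rim-tcp [ 0.0092 -0.0073 -0.017 ]
False 0.75 [ 0.5661 -0.2509  0.1492  0.75  ] 0.0027 rim-tcp [ 0.0105 -0.0078 -0.0143]
True 0.52 [ 0.5664 -0.2514  0.1478  0.5452] 0.0023 rim-tcp [ 0.0108 -0.0083 -0.0157]
True 0.3 [ 0.5661 -0.2515  0.1476  0.5455] 0.0023 rim-tcp [ 0.0105 -0.0084 -0.0159]
True 0.75 [ 0.5664 -0.2514  0.1478  0.5452] 0.0023 rim-tcp [ 0.0108 -0.0083 -0.0157]
[ 0.56818884 -0.24983192  0.14569881] expected offset [ 0.0126 -0.0067 -0.0178]
```

Run:
```python
from h import *
go([.505,-.3305,.12],64.2);go([.505,-.3305,.06],64.2)
```

```text
clock 6.5 p [ 0.5556 -0.2431  0.1635] tz [ 0.014  0.038 -0.999] ty [0.436 0.899 0.04 ] j [-0.433  0.488  0.187  1.273  0.04   0.018] w 0.0154 F [-0.1 -0.2 -0.8]
delta [ 0.0244 -0.3412  0.1315] yaw -0.001
clock 6.5 p [ 0.5556 -0.2431  0.1635] tz [ 0.014  0.038 -0.999] ty [0.436 0.899 0.04 ] j [-0.433  0.488  0.187  1.273  0.04   0.018] w 0.0154 F [-0.1 -0.2 -0.8]
delta [ 0.0237 -0.3492  0.3313] yaw -0.001
```

Emit:
jog_arm([
  {"delta_pos":[0.024,-0.12,0.05],"yaw":0,"fingers":0},
  {"delta_pos":[0.024,-0.24,0.1],"yaw":0,"fingers":0},
  {"delta_pos":[0.024,-0.34,0.13],"yaw":0,"fingers":0},
  {"delta_pos":[0.024,-0.34,0.2],"yaw":0,"fingers":0},
  {"delta_pos":[0.024,-0.345,0.3],"yaw":0,"fingers":0},
  {"delta_pos":[0.024,-0.35,0.33],"yaw":0,"fingers":0},
  {"delta_pos":[0.024,-0.35,0.33],"yaw":0,"fingers":0},
])

```text
clock: 7.2
eef_pos: [0.5028, -0.3291, 0.0567]
tool_rot: [0.224, 0.974, 0.021, -0.001]
ft_force: [0.2, 0.4, -0.3]
grip_width: 0.015
grasp_force: 58.7
```

Run:
```python
from h import *
go([.505,-.3305,.041],64.2); p=bot.get_obs()['eef_pos']
c=cam('scene'); W=cloud(c); i=c['image'].astype(int)
m=(i[...,0]>110)&(i[...,0]-i[...,2]>70)&(i[...,0]-i[...,1]>40)&(np.linalg.norm(W-p-[.01,-.007,0],axis=-1)<.05)
q=W[m]; print(len(q)); x,e=capfit(q,p+[.0115,-.0075,-.017],.52); print(x.round(4),e,'off',x[:3]-p)
```

```text
clock 7.2 p [ 0.5028 -0.3291  0.0567] tz [ 0.008  0.042 -0.999] ty [0.436 0.899 0.041] j [-0.599  0.573  0.035  1.05   0.039 -0.149] w 0.015 F [ 0.2  0.4 -0.3]
delta [-0.0093 -0.0031  0.0523] yaw -0.001
143
[ 0.5145 -0.3369  0.0388  0.5227] 0.0046241136713161 off [ 0.01169149 -0.00779632 -0.01798138]
```

Emit:
jog_arm([
  {"delta_pos":[-0.009,-0.003,0.03],"yaw":0,"fingers":0},
  {"delta_pos":[-0.009,-0.003,0.053],"yaw":0,"fingers":0},
  {"delta_pos":[-0.009,-0.003,0.053],"yaw":0,"fingers":0},
  {"delta_pos":[-0.009,-0.003,0.053],"yaw":0,"fingers":0.7},
  {"delta_pos":[-0.009,-0.003,0.053],"yaw":0,"fingers":0.7},
  {"delta_pos":[-0.009,-0.003,0.053],"yaw":0,"fingers":0.7},
  {"delta_pos":[-0.009,-0.003,0.053],"yaw":0,"fingers":0.7},
])

```text
clock: 7.95
eef_pos: [0.5071, -0.3316, 0.044]
tool_rot: [0.223, 0.975, 0.02, 0.002]
ft_force: [-0.0, -0.2, 0.2]
grip_width: 0.0598
grasp_force: 0.0
```

Emit:
jog_arm([
  {"delta_pos":[0,0,-0.1],"yaw":0,"fingers":0.8},
  {"delta_pos":[0,0,-0.25],"yaw":0,"fingers":0.8},
  {"delta_pos":[0,0,-0.4],"yaw":0,"fingers":0.8},
  {"delta_pos":[0,0,-0.4],"yaw":0,"fingers":0.8},
])

```text
clock: 8.35
eef_pos: [0.509, -0.3389, 0.1716]
tool_rot: [0.223, 0.975, 0.018, 0.009]
ft_force: [0.5, -0.3, -0.3]
grip_width: 0.0684
grasp_force: 0.0
```

Run:
```python
from h import *
go([.40,-.05,.28])
c=cam('scene'); W=cloud(c); i=c['image'].astype(int)
save(cv2.resize(c['image'][180:310,330:460],None,fx=4,fy=4,interpolation=cv2.INTER_CUBIC),'pics/s4.png')
m=(i[...,0]>110)&(i[...,0]-i[...,2]>70)&(i[...,0]-i[...,1]>40)&(np.linalg.norm(W-[.519,-.339,.02],axis=-1)<.06)
q=W[m]; print(len(q)); x,e=capfit(q,[.519,-.339,.01],.0); print(x.round(4),e)
```

```text
clock 8.35 p [ 0.509  -0.3389  0.1716] tz [ 0.025  0.031 -0.999] ty [0.435 0.9   0.038] j [-0.607  0.489  0.21   1.289  0.039 -0.156] w 0.0684 F [ 0.5 -0.3 -0.3]
delta [ 0.7435  0.7222 -0.3407] yaw 0.0
239
[ 0.5225 -0.3416  0.009   0.0022] 0.0021653602686747256
```

View pics/s4.png

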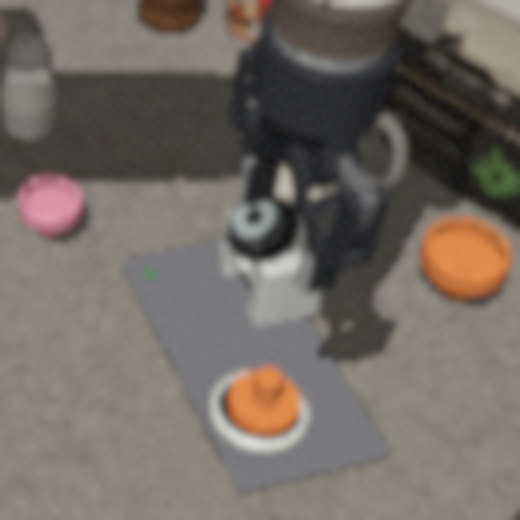

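The picture shows the cap flat in the pocket ring (about (265,400)). The fit gives (0.5225, -0.3416, 0.009) with a tilt of 0.002 rad. Now for the tin.

Emit:
jog_arm([
  {"delta_pos":[0.2,0.2,-0.34],"yaw":0.15,"fingers":1},
  {"delta_pos":[0.74,0.72,-0.34],"yaw":0.33,"fingers":1},
  {"delta_pos":[0.74,0.72,-0.34],"yaw":0.5,"fingers":1},
  {"delta_pos":[0.74,0.72,-0.34],"yaw":0.68,"fingers":1},
  {"delta_pos":[0.74,0.72,-0.34],"yaw":0.68,"fingers":1},
  {"delta_pos":[0.74,0.72,-0.34],"yaw":0.68,"fingers":1},
  {"delta_pos":[0.74,0.72,-0.34],"yaw":0.68,"fingers":1},
  {"delta_pos":[0.74,0.72,-0.34],"yaw":0.68,"fingers":1},
  {"delta_pos":[0.74,0.72,-0.34],"yaw":0.68,"fingers":1},
])

```text
clock: 9.3
eef_pos: [0.3979, -0.0487, 0.2749]
tool_rot: [0.472, 0.882, 0.02, -0.003]
ft_force: [-0.6, 0.4, -0.3]
grip_width: 0.0855
grasp_force: 0.0
```

Run:
```python
from h import *
go([.447,.176,.16],3.1)
```

```text
clock 9.3 p [ 0.3979 -0.0487  0.2749] tz [ 0.013  0.038 -0.999] ty [0.832 0.554 0.032] j [-0.152  0.021 -0.139  1.404  0.04   0.831] w 0.0855 F [-0.6  0.4 -0.3]
delta [0.5223 0.5389 0.4135] yaw 0.68
```

Emit:
jog_arm([
  {"delta_pos":[0.52,0.54,0.4],"yaw":0.17,"fingers":1},
  {"delta_pos":[0.52,0.54,0.4],"yaw":0.34,"fingers":1},
  {"delta_pos":[0.52,0.54,0.4],"yaw":0.51,"fingers":1},
  {"delta_pos":[0.52,0.54,0.4],"yaw":0.68,"fingers":1},
  {"delta_pos":[0.52,0.54,0.4],"yaw":0.68,"fingers":1},
  {"delta_pos":[0.52,0.54,0.4],"yaw":0.68,"fingers":1},
  {"delta_pos":[0.52,0.54,0.4],"yaw":0.68,"fingers":1},
  {"delta_pos":[0.52,0.54,0.4],"yaw":0.68,"fingers":1},
])

```text
clock: 10.1
eef_pos: [0.4481, 0.174, 0.1629]
tool_rot: [0.688, 0.725, 0.017, -0.009]
ft_force: [0.1, 0.9, 0.3]
grip_width: 0.0855
grasp_force: 0.0
```

Run:
```python
from h import *
go([.447,.176,.04],3.1)
```

```text
clock 10.1 p [0.4481 0.174  0.1629] tz [ 0.01   0.037 -0.999] ty [0.999 0.051 0.012] j [ 0.351  0.228 -0.195  1.125  0.031  1.87 ] w 0.0855 F [0.1 0.9 0.3]
delta [-0.0082 -0.0083  0.4096] yaw -0.003
```

Emit:
jog_arm([
  {"delta_pos":[-0.008,-0.008,0.15],"yaw":0,"fingers":1},
  {"delta_pos":[-0.008,-0.008,0.3],"yaw":0,"fingers":1},
  {"delta_pos":[-0.008,-0.008,0.41],"yaw":0,"fingers":1},
  {"delta_pos":[-0.008,-0.008,0.41],"yaw":0,"fingers":1},
  {"delta_pos":[-0.008,-0.008,0.41],"yaw":0,"fingers":1},
])

```text
clock: 10.6
eef_pos: [0.448, 0.1759, 0.0421]
tool_rot: [0.689, 0.724, 0.018, -0.009]
ft_force: [-0.0, 0.3, 0.4]
grip_width: 0.0854
grasp_force: 0.0
```

Run:
```python
from h import *
go([.447,.176,.000],3.1)
c=cam('scene'); save(cv2.resize(c['image'][150:260,190:320],None,fx=4,fy=4,interpolation=cv2.INTER_CUBIC),'pics/s5.png')
```

```text
clock 10.6 p [0.448  0.1759 0.0421] tz [ 0.012  0.038 -0.999] ty [0.999 0.05  0.014] j [ 0.354  0.361 -0.37   0.815  0.032  1.875] w 0.0854 F [-0.   0.3  0.4]
delta [-0.0048 -0.0054  0.1401] yaw -0.005
```

View pics/s5.png

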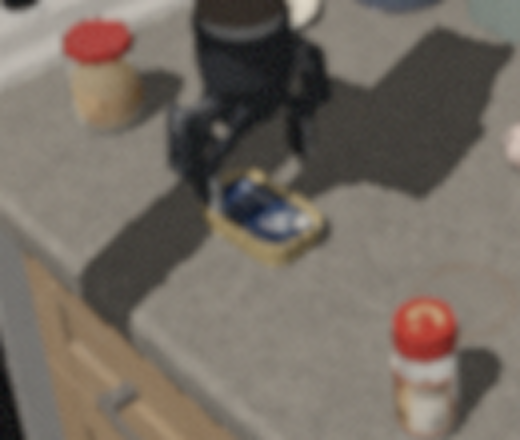

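The fingers straddle the tin across its width: left at (205,185), right at (300,165), with the tin at (265,215). I'll lower and close.

Emit:
jog_arm([
  {"delta_pos":[-0.005,-0.005,0.05],"yaw":0,"fingers":1},
  {"delta_pos":[-0.005,-0.005,0.1],"yaw":0,"fingers":1},
  {"delta_pos":[-0.005,-0.005,0.14],"yaw":0,"fingers":1},
  {"delta_pos":[-0.005,-0.005,0.14],"yaw":0,"fingers":1},
  {"delta_pos":[-0.005,-0.005,0.14],"yaw":0,"fingers":0.5},
  {"delta_pos":[-0.005,-0.005,0.14],"yaw":0,"fingers":0.5},
  {"delta_pos":[-0.005,-0.005,0.14],"yaw":0,"fingers":0.4},
  {"delta_pos":[-0.005,-0.005,0.14],"yaw":0,"fingers":0},
  {"delta_pos":[-0.005,-0.005,0.14],"yaw":0,"fingers":0},
])

```text
clock: 11.55
eef_pos: [0.4483, 0.1776, 0.0019]
tool_rot: [0.688, 0.725, 0.02, -0.008]
ft_force: [-2.2, -1.8, 9.2]
grip_width: 0.0584
grasp_force: 62.5
```

Run:
```python
from h import *
go([.447,.176,.12],3.1)
```

```text
clock 11.55 p [0.4483 0.1776 0.0019] tz [ 0.016  0.04  -0.999] ty [0.998 0.052 0.018] j [ 0.357  0.421 -0.414  0.707  0.032  1.877] w 0.0584 F [-2.2 -1.8  9.2]
delta [ 0.0103  0.0027 -0.3937] yaw -0.002
```

Emit:
jog_arm([
  {"delta_pos":[0,0,-0.05],"yaw":0,"fingers":0},
  {"delta_pos":[0,0,-0.15],"yaw":0,"fingers":0},
  {"delta_pos":[0,0,-0.3],"yaw":0,"fingers":0},
  {"delta_pos":[0,0,-0.45],"yaw":0,"fingers":0},
  {"delta_pos":[0,0,-0.6],"yaw":0,"fingers":0},
  {"delta_pos":[0,0,-0.6],"yaw":0,"fingers":0},
])

```text
clock: 12.15
eef_pos: [0.4489, 0.1716, 0.1873]
tool_rot: [0.688, 0.725, 0.025, -0.005]
ft_force: [0.7, -1.1, -1.2]
grip_width: 0.0583
grasp_force: 64.6
```

Run:
```python
from h import *
go([.34,-.05,.26],-20)
for n in('scene','top'):
    W=np.load(n+'0.npz')['w'].reshape(-1,3); W=W[~np.isnan(W).any(1)]
    for y0 in np.arange(-1.0,.2,.1):
        s=W[(W[:,1]>y0)&(W[:,1]<y0+.1)&(W[:,2]>.15)&(W[:,0]>.25)&(W[:,2]<.75)]
        if len(s): print(n,round(y0,1),len(s),'minx',np.percentile(s[:,0],1).round(2),'z at minx',s[s[:,0]<np.percentile(s[:,0],5)][:,2].min().round(2), s[s[:,0]<np.percentile(s[:,0],5)][:,2].max().round(2))
```

```text
clock 12.15 p [0.4489 0.1716 0.1873] tz [ 0.027  0.044 -0.999] ty [0.998 0.051 0.029] j [ 0.345  0.196 -0.171  1.164  0.032  1.864] w 0.0583 F [ 0.7 -1.1 -1.2]
delta [-0.7077 -0.3932 -0.2845] yaw 0.511
scene -0.8 809 minx 0.91 z at minx 0.15 0.28
scene -0.7 4757 minx 0.9 z at minx 0.37 0.46
scene -0.6 9374 minx 0.9 z at minx 0.37 0.49
scene -0.5 9398 minx 0.91 z at minx 0.15 0.68
scene -0.4 7571 minx 0.91 z at minx 0.15 0.66
scene -0.3 6144 minx 0.91 z at minx 0.15 0.64
scene -0.2 10414 minx 0.61 z at minx 0.47 0.66
scene -0.1 4483 minx 0.61 z at minx 0.47 0.66
scene -0.0 3704 minx 0.61 z at minx 0.47 0.56
scene 0.1 2014 minx 0.61 z at minx 0.47 0.56
top -0.9 4 minx 0.92 z at minx 0.15 0.15
top -0.8 668 minx 0.92 z at minx 0.15 0.31
top -0.7 2000 minx 0.91 z at minx 0.37 0.45
top -0.6 2995 minx 0.91 z at minx 0.37 0.45
top -0.5 2894 minx 0.92 z at minx 0.15 0.46
top -0.4 2173 minx 0.92 z at minx 0.16 0.47
top -0.2 863 minx 0.61 z at minx 0.48 0.74
top -0.1 3393 minx 0.61 z at minx 0.48 0.75
top -0.0 3595 minx 0.61 z at minx 0.47 0.56
top 0.1 3583 minx 0.61 z at minx 0.47 0.57
```

Emit:
jog_arm([
  {"delta_pos":[-0.1,-0.2,-0.28],"yaw":0.15,"fingers":0},
  {"delta_pos":[-0.3,-0.35,-0.28],"yaw":0.3,"fingers":0},
  {"delta_pos":[-0.7,-0.39,-0.28],"yaw":0.45,"fingers":0},
  {"delta_pos":[-0.7,-0.39,-0.28],"yaw":0.64,"fingers":0},
  {"delta_pos":[-0.7,-0.39,-0.28],"yaw":0.64,"fingers":0},
  {"delta_pos":[-0.7,-0.39,-0.28],"yaw":0.64,"fingers":0},
  {"delta_pos":[-0.7,-0.39,-0.28],"yaw":0.64,"fingers":0},
  {"delta_pos":[-0.7,-0.39,-0.28],"yaw":0.64,"fingers":0},
])

```text
clock: 12.95
eef_pos: [0.3374, -0.049, 0.2538]
tool_rot: [0.848, 0.53, 0.016, -0.013]
ft_force: [-0.1, 0.3, -0.8]
grip_width: 0.058
grasp_force: 65.0
```

Run:
```python
from h import *
go([.52,-.3,.3],-25.8)
```

```text
clock 12.95 p [ 0.3374 -0.049   0.2538] tz [ 0.014  0.039 -0.999] ty [ 0.899 -0.437 -0.005] j [-0.181 -0.095 -0.304  1.355  0.041  1.843] w 0.058 F [-0.1  0.3 -0.8]
delta [-0.4794  0.9126 -0.1782] yaw -0.003
```

Emit:
jog_arm([
  {"delta_pos":[-0.48,0.91,-0.18],"yaw":0,"fingers":0},
  {"delta_pos":[-0.48,0.91,-0.18],"yaw":0,"fingers":0},
  {"delta_pos":[-0.48,0.91,-0.18],"yaw":0,"fingers":0},
  {"delta_pos":[-0.48,0.91,-0.18],"yaw":0,"fingers":0},
  {"delta_pos":[-0.48,0.91,-0.18],"yaw":0,"fingers":0},
  {"delta_pos":[-0.48,0.91,-0.18],"yaw":0,"fingers":0},
  {"delta_pos":[-0.48,0.91,-0.18],"yaw":0,"fingers":0},
  {"delta_pos":[-0.48,0.91,-0.18],"yaw":0,"fingers":0},
])

```text
clock: 13.75
eef_pos: [0.5219, -0.2995, 0.2979]
tool_rot: [0.847, 0.531, 0.015, -0.014]
ft_force: [0.1, 0.2, -1.4]
grip_width: 0.0584
grasp_force: 65.1
```

Run:
```python
from h import *
go([.63,-.36,.33],-25.8)
```

```text
clock 13.75 p [ 0.5219 -0.2995  0.2979] tz [ 0.011  0.04  -0.999] ty [ 0.9   -0.435 -0.007] j [-0.541  0.451  0.476  1.607  0.04   1.479] w 0.0584 F [ 0.1  0.2 -1.4]
delta [-0.0206  0.4113 -0.111 ] yaw 0.0
```

Emit:
jog_arm([
  {"delta_pos":[-0.02,0.15,-0.11],"yaw":0,"fingers":0},
  {"delta_pos":[-0.02,0.28,-0.11],"yaw":0,"fingers":0},
  {"delta_pos":[-0.02,0.4,-0.11],"yaw":0,"fingers":0},
  {"delta_pos":[-0.02,0.45,-0.11],"yaw":0,"fingers":0},
  {"delta_pos":[-0.02,0.5,-0.11],"yaw":0,"fingers":0},
  {"delta_pos":[-0.02,0.55,-0.11],"yaw":0,"fingers":0},
  {"delta_pos":[-0.02,0.6,-0.11],"yaw":0,"fingers":0},
  {"delta_pos":[-0.02,0.65,-0.11],"yaw":0,"fingers":0},
])

```text
clock: 14.55
eef_pos: [0.6584, -0.3697, 0.3088]
tool_rot: [0.847, 0.531, 0.028, 0.009]
ft_force: [-0.3, -0.5, -0.9]
grip_width: 0.0582
grasp_force: 66.3
```

Run:
```python
from h import *
go([.63,-.36,.33],-25.8)
```

```text
clock 14.55 p [ 0.6584 -0.3697  0.3088] tz [ 0.056  0.015 -0.998] ty [ 0.899 -0.436  0.044] j [-0.528  0.88   1.275  1.925  0.041  1.494] w 0.0582 F [-0.3 -0.5 -0.9]
delta [-0.0094 -0.0962 -0.0754] yaw 0.001
```

Emit:
jog_arm([
  {"delta_pos":[0,0.1,0],"yaw":0,"fingers":0},
  {"delta_pos":[0,0.2,0],"yaw":0,"fingers":0},
  {"delta_pos":[0,0.35,0],"yaw":0,"fingers":0},
  {"delta_pos":[0,0.5,0],"yaw":0,"fingers":0},
])

```text
clock: 14.95
eef_pos: [0.6988, -0.3842, 0.2697]
tool_rot: [0.847, 0.53, 0.038, 0.028]
ft_force: [0.0, -0.3, -1.6]
grip_width: 0.0584
grasp_force: 66.3
```

Run:
```python
from h import *
go([.63,-.36,.33],-25.8)
```

```text
clock 14.95 p [ 0.6988 -0.3842  0.2697] tz [ 0.095 -0.007 -0.995] ty [ 0.895 -0.437  0.088] j [-0.518  0.933  1.275  1.826  0.041  1.507] w 0.0584 F [ 0.  -0.3 -1.6]
delta [-0.0202 -0.2227 -0.2225] yaw -0.001
```

Emit:
jog_arm([
  {"delta_pos":[0,0.4,-0.3],"yaw":0,"fingers":0},
  {"delta_pos":[0,0.6,-0.5],"yaw":0,"fingers":0},
  {"delta_pos":[0,0.8,-0.6],"yaw":0,"fingers":0},
  {"delta_pos":[0,1,-0.7],"yaw":0,"fingers":0},
])

```text
clock: 15.35
eef_pos: [0.7012, -0.3804, 0.3056]
tool_rot: [0.846, 0.529, 0.051, 0.05]
ft_force: [-0.1, -0.5, -1.0]
grip_width: 0.0584
grasp_force: 66.4
```

Run:
```python
from h import *
go([.63,-.36,.33],-25.8)
```

```text
clock 15.35 p [ 0.7012 -0.3804  0.3056] tz [ 0.139 -0.031 -0.99 ] ty [ 0.889 -0.436  0.138] j [-0.513  0.889  1.275  1.821  0.041  1.514] w 0.0584 F [-0.1 -0.5 -1. ]
delta [-0.0395 -0.2294 -0.1155] yaw -0.001
```

Emit:
jog_arm([
  {"delta_pos":[0,0.8,-0.6],"yaw":0,"fingers":0},
  {"delta_pos":[0,1,-0.8],"yaw":0,"fingers":0},
  {"delta_pos":[0,1,-0.8],"yaw":0,"fingers":0},
  {"delta_pos":[0,1,-0.8],"yaw":0,"fingers":0},
  {"delta_pos":[0,1,-0.8],"yaw":0,"fingers":0},
  {"delta_pos":[0,1,-0.8],"yaw":0,"fingers":0},
  {"delta_pos":[0,1,-0.8],"yaw":0,"fingers":0},
  {"delta_pos":[0,1,-0.8],"yaw":0,"fingers":0},
])

```text
clock: 16.15
eef_pos: [0.6925, -0.3695, 0.3544]
tool_rot: [0.845, 0.527, 0.062, 0.069]
ft_force: [0.8, -0.5, -1.2]
grip_width: 0.0579
grasp_force: 66.4
```

Run:
```python
from h import *
go([.63,-.36,.33],-25.8)
```

```text
clock 16.15 p [ 0.6925 -0.3695  0.3544] tz [ 0.178 -0.052 -0.983] ty [ 0.882 -0.434  0.183] j [-0.506  0.825  1.274  1.838  0.041  1.523] w 0.0579 F [ 0.8 -0.5 -1.2]
delta [-0.0648 -0.2125  0.0411] yaw -0.002
```

Emit:
jog_arm([
  {"delta_pos":[0,0.5,-0.1],"yaw":0,"fingers":0},
  {"delta_pos":[0,1,-0.2],"yaw":0,"fingers":0},
  {"delta_pos":[0,1,-0.2],"yaw":0,"fingers":0},
])

```text
clock: 16.45
eef_pos: [0.7235, -0.3806, 0.3392]
tool_rot: [0.843, 0.526, 0.074, 0.09]
ft_force: [0.0, 0.6, -0.9]
grip_width: 0.0583
grasp_force: 66.4
```

Emit:
jog_arm([
  {"delta_pos":[0,0.5,-0.1],"yaw":0,"fingers":0},
  {"delta_pos":[0,1,-0.2],"yaw":0,"fingers":0},
  {"delta_pos":[0,1,-0.2],"yaw":0,"fingers":0},
])

```text
clock: 16.75
eef_pos: [0.7499, -0.3901, 0.3323]
tool_rot: [0.84, 0.524, 0.086, 0.112]
ft_force: [-0.2, -0.0, -0.8]
grip_width: 0.0582
grasp_force: 66.4
```

Run:
```python
from h import *
go([.63,-.36,.33],-25.8)
```

```text
clock 16.75 p [ 0.7499 -0.3901  0.3323] tz [ 0.262 -0.097 -0.96 ] ty [ 0.861 -0.427  0.278] j [-0.494  0.869  1.274  1.696  0.039  1.539] w 0.0582 F [-0.2 -0.  -0.8]
delta [-0.0844 -0.3889 -0.107 ] yaw -0.002
```

Emit:
jog_arm([
  {"delta_pos":[0,0.5,-0.6],"yaw":0,"fingers":0},
  {"delta_pos":[0,0.8,-0.9],"yaw":0,"fingers":0},
  {"delta_pos":[0,0.8,-0.9],"yaw":0,"fingers":0},
])

```text
clock: 17.05
eef_pos: [0.7285, -0.3795, 0.3987]
tool_rot: [0.837, 0.521, 0.099, 0.133]
ft_force: [0.5, 0.2, -1.1]
grip_width: 0.0584
grasp_force: 66.4
```

Emit:
jog_arm([
  {"delta_pos":[0,0.5,-0.6],"yaw":0,"fingers":0},
  {"delta_pos":[0,0.8,-0.9],"yaw":0,"fingers":0},
  {"delta_pos":[0,0.8,-0.9],"yaw":0,"fingers":0},
])

```text
clock: 17.35
eef_pos: [0.7056, -0.3678, 0.457]
tool_rot: [0.834, 0.519, 0.111, 0.153]
ft_force: [0.0, 0.7, -0.2]
grip_width: 0.0588
grasp_force: 66.4
```

Run:
```python
from h import *
go([.63,-.36,.33],-25.8)
```

```text
clock 17.35 p [ 0.7056 -0.3678  0.457 ] tz [ 0.344 -0.14  -0.929] ty [ 0.831 -0.415  0.37 ] j [-0.496  0.707  1.275  1.761  0.04   1.54 ] w 0.0588 F [ 0.   0.7 -0.2]
delta [-0.0977 -0.3768  0.3028] yaw -0.003
```

Emit:
jog_arm([
  {"delta_pos":[0,0.5,0],"yaw":0,"fingers":0},
  {"delta_pos":[0,1,-0.1],"yaw":0,"fingers":0},
  {"delta_pos":[0,1,-0.1],"yaw":0,"fingers":0},
])

```text
clock: 17.65
eef_pos: [0.7417, -0.383, 0.4393]
tool_rot: [0.83, 0.516, 0.122, 0.172]
ft_force: [-0.4, -0.2, -1.8]
grip_width: 0.058
grasp_force: 66.4
```

Emit:
jog_arm([
  {"delta_pos":[0,0.5,0],"yaw":0,"fingers":0},
  {"delta_pos":[0,1,-0.1],"yaw":0,"fingers":0},
  {"delta_pos":[0,1,-0.1],"yaw":0,"fingers":0},
])

```text
clock: 17.95
eef_pos: [0.7711, -0.3953, 0.4324]
tool_rot: [0.826, 0.513, 0.135, 0.194]
ft_force: [-0.4, 0.1, -1.3]
grip_width: 0.0582
grasp_force: 66.4
```

Run:
```python
from h import *
go([.63,-.36,.33],-25.8)
```

```text
clock 17.95 p [ 0.7711 -0.3953  0.4324] tz [ 0.422 -0.181 -0.889] ty [ 0.794 -0.4    0.458] j [-0.487  0.768  1.274  1.602  0.037  1.553] w 0.0582 F [-0.4  0.1 -1.3]
delta [-0.1089 -0.5768  0.0838] yaw -0.005
```

Run:
```python
from h import *
go([.51,-.22,.30])
o=bot.get_obs(); M=R.from_quat(o['tool_rot']).as_matrix(); print(M[:,0].round(3))
```

```text
clock 17.95 p [ 0.7711 -0.3953  0.4324] tz [ 0.422 -0.181 -0.889] ty [ 0.794 -0.4    0.458] j [-0.487  0.768  1.274  1.602  0.037  1.553] w 0.0582 F [-0.4  0.1 -1.3]
delta [ 0.1328 -1.1267 -0.0805] yaw 0.0
[0.438 0.899 0.025]
```

Emit:
jog_arm([
  {"delta_pos":[0.02,-0.15,-0.01],"yaw":0,"fingers":0},
  {"delta_pos":[0.04,-0.3,-0.02],"yaw":0,"fingers":0},
  {"delta_pos":[0.06,-0.45,-0.03],"yaw":0,"fingers":0},
  {"delta_pos":[0.08,-0.6,-0.04],"yaw":0,"fingers":0},
  {"delta_pos":[0.1,-0.75,-0.05],"yaw":0,"fingers":0},
  {"delta_pos":[0.12,-0.9,-0.06],"yaw":0,"fingers":0},
  {"delta_pos":[0.13,-1,-0.08],"yaw":0,"fingers":0},
  {"delta_pos":[0.13,-1,-0.08],"yaw":0,"fingers":0},
])

```text
clock: 18.75
eef_pos: [0.5325, -0.2321, 0.3125]
tool_rot: [0.826, 0.513, 0.132, 0.19]
ft_force: [-0.1, -0.2, -2.0]
grip_width: 0.0583
grasp_force: 66.4
```

Run:
```python
from h import *
go([.509,-.2194,.2592])
go([.554,-.2412,.1726],-25.8)
o=bot.get_obs(); M=R.from_quat(o['tool_rot']).as_matrix(); print(M[:,0].round(3), np.degrees(np.arccos(M[:,2]@[.45,-.218,-.866])))
```

```text
clock 18.75 p [ 0.5325 -0.2321  0.3125] tz [ 0.414 -0.177 -0.893] ty [ 0.798 -0.401  0.449] j [-0.413  0.024 -0.15   0.93   0.004  1.618] w 0.0583 F [-0.1 -0.2 -2. ]
delta [-0.0006 -0.1594  0.1187] yaw 0.0
clock 18.75 p [ 0.5325 -0.2321  0.3125] tz [ 0.414 -0.177 -0.893] ty [ 0.798 -0.401  0.449] j [-0.413  0.024 -0.15   0.93   0.004  1.618] w 0.0583 F [-0.1 -0.2 -2. ]
delta [-0.0073 -0.1402  0.4514] yaw -0.004
[0.438 0.899 0.024] 3.5078343447377605
```

Orientation is held (26.7°). Before the final approach I'll check the tin's pose in the hand from the depth data.

Emit:
jog_arm([
  {"delta_pos":[-0.005,-0.08,0.06],"yaw":0,"fingers":0},
  {"delta_pos":[-0.005,-0.15,0.15],"yaw":0,"fingers":0},
  {"delta_pos":[-0.005,-0.15,0.25],"yaw":0,"fingers":0},
  {"delta_pos":[-0.005,-0.14,0.32],"yaw":0,"fingers":0},
  {"delta_pos":[-0.005,-0.14,0.32],"yaw":0,"fingers":0},
  {"delta_pos":[-0.005,-0.14,0.32],"yaw":0,"fingers":0},
])

```text
clock: 19.35
eef_pos: [0.5464, -0.238, 0.2139]
tool_rot: [0.825, 0.512, 0.135, 0.194]
ft_force: [-0.6, -0.4, -0.6]
grip_width: 0.0582
grasp_force: 66.3
```

Run:
```python
from h import *
c=cam('scene')
save(cv2.resize(c['image'][150:310,300:460],None,fx=3.5,fy=3.5,interpolation=cv2.INTER_CUBIC),'pics/s6.png')
go([.554,-.2412,.1726],-25.8)
W=cloud(c); o=bot.get_obs(); M=R.from_quat(o['tool_rot']).as_matrix(); q=(W-o['eef_pos'])@M
m=(abs(q[...,2]+.012)<.022)&(abs(q[...,0])<.075)&(abs(q[...,1])<.05)
s=q[m]; print(len(s)); 
for k in range(3): print(k,np.percentile(s[:,k],[1,5,25,50,75,95,99]).round(4))
# extents in x of front side face
```

```text
clock 19.4 p [ 0.5468 -0.2382  0.2149] tz [ 0.424 -0.182 -0.887] ty [ 0.793 -0.399  0.461] j [-0.412  0.103 -0.33   0.657  0.003  1.619] w 0.0584 F [-0.6 -0.5 -0.3]
delta [-0.0019 -0.0421  0.137 ] yaw -0.005
777
0 [-0.0554 -0.0536 -0.0397 -0.0148  0.0044  0.0302  0.0372]
1 [-0.0408 -0.0307 -0.0159 -0.001   0.0142  0.028   0.0377]
2 [-0.0322 -0.0236 -0.0201 -0.0186 -0.0169 -0.0071 -0.0009]
```

View pics/s6.png

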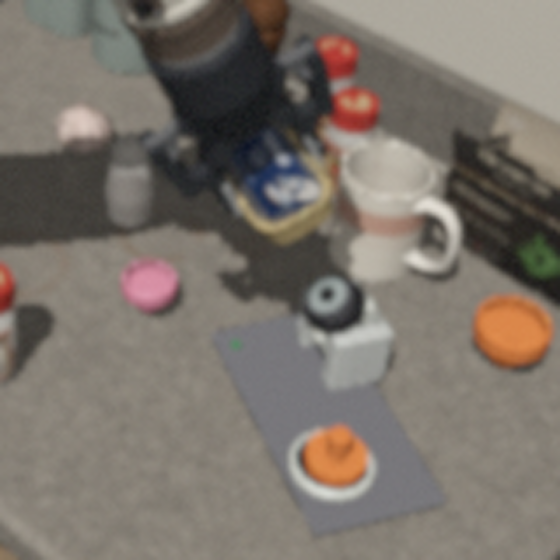

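The tin is held squarely: its near end in the hand is at x = -0.054 and its lid at z = -0.0185. In the picture the tin is at (285,190), the lens at (333,295), and the cap is still in its ring. I'll check the lens and finish the approach.

Run:
```python
from h import *
c=cam('scene'); W=cloud(c); print(W[232:237,393:398].reshape(-1,3).mean(0).round(4))
go([.552,-.2403,.176],-25.8)
```

```text
[ 0.6007 -0.2688  0.087 ]
clock 19.45 p [ 0.547  -0.2383  0.2154] tz [ 0.425 -0.183 -0.886] ty [ 0.792 -0.399  0.462] j [-0.412  0.103 -0.33   0.657  0.003  1.619] w 0.0582 F [-0.  -0.1 -1. ]
delta [-0.0019 -0.045   0.1247] yaw -0.005
```

Emit:
jog_arm([
  {"delta_pos":[0,-0.045,0.03],"yaw":0,"fingers":0},
  {"delta_pos":[0,-0.045,0.07],"yaw":0,"fingers":0},
  {"delta_pos":[0,-0.045,0.11],"yaw":0,"fingers":0},
  {"delta_pos":[0,-0.045,0.125],"yaw":0,"fingers":0},
  {"delta_pos":[0,-0.045,0.125],"yaw":0,"fingers":0},
  {"delta_pos":[0,-0.045,0.125],"yaw":0,"fingers":0},
  {"delta_pos":[0,-0.045,0.125],"yaw":0,"fingers":0},
  {"delta_pos":[0,-0.045,0.125],"yaw":0,"fingers":0},
])

```text
clock: 20.25
eef_pos: [0.5521, -0.2397, 0.1749]
tool_rot: [0.825, 0.512, 0.136, 0.195]
ft_force: [0.0, -0.5, -1.3]
grip_width: 0.0583
grasp_force: 66.3
```

Run:
```python
from h import *
c=cam('scene'); W=cloud(c); o=bot.get_obs(); M=R.from_quat(o['tool_rot']).as_matrix()
go([.553,-.242,.176],-25.8); print('vel',abs(o['joint_vel']).max(),'grip',o['grasp_force'])
i=c['image'].astype(int)
P=o['eef_pos']+M@[-.002,0,.004]
zl=np.array([-.45,.2175,.866]);xl=np.array([.78,-.377,.5]);yl=np.array([.435,.9,0]);d=P-np.array([.5995,-.2645,.086])
print('lens xyz',(d@xl).round(4),(d@yl).round(4),(d@zl).round(4),'ang',np.arccos(-M[:,2]@zl).round(3),np.arccos(abs(M[:,0]@yl)).round(3))
q=(W-o['eef_pos'])@M; m=(abs(q[...,2]+.0185)<.006)&(abs(q[...,0])<.045)&(abs(q[...,1])<.025); s=W[m]
n=np.linalg.svd(s-s.mean(0),full_matrices=False)[2][2]; print('lid normal ang',np.arccos(min(1,abs(n@zl))).round(3),len(s))
m=(i[...,0]>110)&(i[...,0]-i[...,2]>70)&(i[...,0]-i[...,1]>40)&(np.linalg.norm(W-[.519,-.339,.02],axis=-1)<.06)
x,e=capfit(W[m],[.519,-.339,.01],.0); print('cap',x.round(4))
```

```text
clock 20.3 p [ 0.552  -0.2397  0.1749] tz [ 0.424 -0.182 -0.887] ty [ 0.793 -0.399  0.461] j [-0.411  0.152 -0.387  0.551  0.002  1.62 ] w 0.0584 F [-0.5 -0.1 -1.6]
delta [-0.0054  0.0074 -0.0005] yaw -0.005
vel 0.0018444493190256015 grip 66.34435141459107
lens xyz -0.0022 -0.0002 0.0997 ang 0.051 0.037
lid normal ang 0.064 447
cap [ 0.5222 -0.3411  0.0089 -0.0035]
```

All checks pass and the arm is still, so I'm handing in.

```bash
python3 -c "
from workcell import bot
print(bot.job_done())"
```

```text
the job is handed in; nothing more can be done
None
```

I handed the job in at about 20 s of the 51 s allowed; no verdict came back. The cap lies flat in the pocket, and the tin is held still about 100 mm from the lens, centred to about 2 mm and within about 0.06 rad of square by my last measurements.

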